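Wind the kitchen timer and start it

TASK

Wind the red clockwork kitchen timer fully: turn its brass wing key clockwise, a part turn at a time, until it comes up solid against its stop, but do not go on forcing the key once it is there. Then push the yellow start catch all the way up the slope, away from the timer's lower edge, and let go. Leave the soap bottle, the mug and the bowl where they are.

Things in the scene. Friction and masses are not known exactly. Their poses are not given: they have to be found in the camera images.
- timer: Red clockwork timer, fixed to the counter, 150 mm deep (x), 270 wide (y). Origin at counter height under its middle; +x runs from the lower to the higher edge of its sloped face. The face is plane, tilted 0.30 rad about y: 78 mm high at the lower edge, 100 over the origin, 122 at the higher edge. The key stands square on it 45 mm to the +y side, the catch runs on it 85 mm to the -y side.
- wing (a point): Centre of the key's brass wing, on the key axis, 43 mm off the face. z: the key axis, out of the sloped face (0.30 rad from vertical, leaning to the lower edge); x: along the wing (same either way round). Wing: flat plate 64 mm long (78 over round ends), 10 thick, from 28 to 58 mm off the face, on a 16 mm stem in a collar 26 mm wide, 16 high. Turns clockwise from above (negative about z).
- spring (a joint): How far the mainspring is wound, rad: 0 run down, 4.4 full, at a solid stop. Shown by the orange mark on a 92 mm grey disc under the key, turning clockwise on a white dial; when full it points to the green mark. Starts at 0.2 to 1.2. Winding takes 0.20 N m on the key when run down, rising to 0.27 near full; friction holds it wherever the key is let go.
- key (a joint): Springy twist of the key ahead of the mainspring, rad: 0 when free, else the torque on the key over 1.5 N m per rad, so 0.13 to 0.18 while winding; let go, the key springs back by that much. With the spring at its stop only the twist grows: above 0.50 rad (0.75 N m) the key has been forced, which spoils the timer.
- catch (a joint): Travel of the yellow start catch along the slope, m: 0 off (near the white dot, lower end), 0.040 fully on (near the green dot, higher end). It moves with about 2.5 N and stays where it is left. It starts at or close to off, 0 to 0.004.
- catch_top (a point): Middle of the top of the yellow start catch, 32 mm off the face measured square to it. The catch is a block 22 mm along the slope (x, pointing up the slope), 32 mm wide (y) and 30 mm high (z, square to the face), its foot 2 mm off the face.
- soap: Loose green dish-soap bottle standing upright, 64 mm in diameter, 190 mm high; origin under its centre. A bystander.
- mug: Loose white mug, 80 mm in diameter with a handle, 95 mm high; origin under its centre. A bystander.
- bowl: Loose blue bowl, 140 mm in diameter at the rim, 60 mm high; origin under its centre. A bystander.

How it is judged (in metres and radians):
On the way, in this order (a step that is already met when the one before it is completed fails the run):
1. the mainspring is fully wound (to within 0.15 rad of its stop) while the catch is still off (value of joint spring above 4.25 rad and value of joint catch below 0.012 m), for 0.2 s.
2. the start catch is pushed all the way on (value of joint catch above 0.034 m), for 0.2 s.
At the end, for the whole second after the job is handed in: The mainspring stands within 0.2 rad of its stop (above 4.2 of 4.4 rad), the key is let go (twist under 0.08 rad), the start catch is on (above 34 of 40 mm), and the bottle, mug and bowl still stand upright (value of joint spring above 4.2 rad and value of joint catch above 0.034 m and value of joint key below 0.08 rad and angle between each of soap, mug, bowl's own z axis and vertical below 0.2 rad); the robot touches nothing.
It fails at once if the key is forced at the stop: its springy twist exceeds 0.50 rad (0.75 N m) (value of joint key above 0.5 rad).
It fails at once if the start catch is pushed on before the timer is fully wound (value of joint catch above 0.02 m and value of joint spring below 4.15 rad).
It fails at once if the bottle, mug or bowl is moved by more than 30 mm (distance of any of soap, mug, bowl from where it was at the start of the episode above 0.03 m).
It also fails if it takes over 72 s, if anything falls off the work surface, if the arm or the gripper's body presses on something with over 40 N, if the wrist force passes 120 N, or if a joint passes its speed limit or range.

ROBOT

A 6-joint arm with a two-finger parallel gripper is mounted at the origin on the work surface. World frame = base frame: x ahead of the robot, y to its left, z up, the work surface at z = 0. Lengths are in mm, angles in degrees, forces in N, time in s.
With the tool pointing down it reaches from about 350 to 850 mm from the base axis. Payload 8.1 kg.
Tool frame: the origin (TCP) lies on the centre line of the jaws, within the pads' length; the fingertips stand 19 mm ahead of it and the grasp point (between the pads) is the TCP (r.tip_reach is the z of the fingertips in the tool frame, in mm); z points along the fingers, y is the line along which they close (so a half turn about z gives the same grasp; the last joint's range is limited). The gripper opens to 85 mm and grips with 20 to 120 N. Pads are 22 mm wide; open, the fingers measure 114 mm over their backs; the gripper's body (76 mm by 85 mm) begins 54 mm behind the grasp point. The pads swing forward as they close: fully open they stand 13 mm farther back than shut.
Start: joints at [67.987, 7.471, 85.268, -0, 87.261, -4.893], TCP at [176.602, 573.426, 250.292] pointing down, gripper open.
Joint ranges: [-169.43, 169.43], [-51.17, 129.36], [1.28, 143.12], [-76.62, 256.62], [0, 156.53], [-152.29, 152.29]. Speed limits (degrees/s): [136.94, 136.94, 159.86, 180, 180, 180].

INTERFACE

Orientations are given as [roll, pitch, yaw] about the fixed x, y, z axes, in that order (R = Rz(yaw) Ry(pitch) Rx(roll)).
In Python, from bench import r gives the robot as it stands. The module is installed in compiled form; this text tells all that it offers.
- The arm moves only by the shell command python3 -m handwheel 'ROWS' [FORCE]. ROWS is JSON, a list of rows, each a list of 7 numbers: the shift along the tool's x, y, z in m, then the turn, a rotation vector about the tool's x, y, z in degrees, then the finger opening in m, from 0 to 0.0854. In form: [[tx, ty, tz, ax, ay, az, claw], ...]. A call has 1 to 8 rows; each row shifts and turns the commanded pose from where the row before left it, along the tool's axes as they then stand; what a row does not reach is not made up. A row lasts 1/12 s, in which the tool goes at most 41.7 mm and 7.16 degrees, less where a joint would pass 70% of its speed; a pose out of reach is approached as far as the arm can. A call with a gripper value outside its range is refused whole. The fingers move at their own pace and stop on an object; FORCE is the grip in N (left out, the last holds). Time passes only in rows, so rows that do not move let the fingers close. It gives the time, the measured TCP pose, the force, the opening and the grip force at its end, in the units of the state.
- r.sense(): the state, without advancing time (a new reading comes with each control period).
- r.snapshot(name): name is "scene" or "top" or "wrist"; returns (picture, depth): 400x640x3 uint8, blue, green, red; 400x640 float32, mm along the optical axis (not along the pixel's ray), 0 where there is no reading.
- r.calibration(name): a dict with "vfov" (degrees; the focal length in pixels is half the picture's height over the tangent of half this angle, whatever the lens; pixels are square), "cx", "cy" (the principal point, pixels), "dist" ([k1, k2, p1, p2, k3] as OpenCV has them; the pictures are not rectified), "rvec" (rotation vector, rad) and "tvec" (3), from world to camera coordinates, as OpenCV has them; the wrist camera has in their place "tool_from_camera" (4x4, takes a point from camera to tool coordinates, whose origin is the TCP and whose axes are the flange's). Camera axes: x right, y down, z forward; pixel columns grow to the right and rows downward; lengths in mm; the calibration is good to about 2 mm. A picture is of the moment at which its call begins: read the wrist's pose just before it. calibration takes no time and is no camera call.
- r.hand_in(): hands the job in; it is judged then, once.
The state is a dict: "time": time; "joint_pos": joint angles; "qd": joint speeds; "joint_efforts": joint torques, N m; "tool_pos": TCP position; "tcp_rot": TCP orientation; "ft_force": force on the tool from outside, world axes, zero at the start; "wrist_torque": the same for the moment, N m; "finger_gap": finger opening in mm; "grip_force": force on a finger pad.
Only numpy, scipy, OpenCV 4.12 (cv2) and the standard library are available. Lean on these libraries where they do the work, as an engineer would, in place of code of your own. Each camera call takes 0.05 s, during which the arm holds its last target. There are 200 camera calls.

## Working session

There is one attempt and no reset: what is moved stays moved. The work goes in short steps, Python scripts to look and compute and a shell command to move; the robot and the scene stay as the last step left them, time stands still between calls to the robot, and variables do not carry over. Pictures are saved under pics/ and viewed, at most 10 in all, crops included, and the job is handed in when it is done.

```bash
mkdir -p pics; cat > h.py <<'E'
import numpy as np, cv2
from bench import r
from scipy.spatial.transform import Rotation as R
def cam(n):
    c=r.calibration(n); f=200/np.tan(np.radians(c['vfov'])/2)
    K=np.array([[f,0,c['cx']],[0,f,c['cy']],[0,0,1]]); return c,K,np.array(c['dist'],float)
def T_wc(n,s=None):
    c,K,d=cam(n)
    if n=='wrist':
        s=s or r.sense(); T=np.eye(4); T[:3,:3]=R.from_euler('xyz',s['tcp_rot'],degrees=True).as_matrix(); T[:3,3]=s['tool_pos']
        return T@np.array(c['tool_from_camera'])
    T=np.eye(4); T[:3,:3]=cv2.Rodrigues(np.array(c['rvec'],float))[0]; T[:3,3]=np.ravel(c['tvec']); return np.linalg.inv(T)
def pts(n,px,depth,T):
    c,K,d=cam(n); px=np.array(px,float).reshape(-1,2)
    u=cv2.undistortPoints(px.reshape(-1,1,2),K,d).reshape(-1,2)
    z=np.array([depth[int(round(y)),int(round(x))] for x,y in px])
    return (T[:3,:3]@(np.c_[u,np.ones(len(u))]*z[:,None]).T).T+T[:3,3]
def snap(n,tag):
    s=r.sense(); T=T_wc(n,s); p,d=r.snapshot(n); cv2.imwrite(f'pics/{tag}.png',p); np.savez(f'{tag}.npz',d=d,T=T,p=p); return p,d,T
E
python3 - <<'E'
from h import *
snap('top','top1'); snap('scene','scene1'); print(r.sense(), r.tip_reach)
E
```

```text
{'time': 0.1, 'joint_pos': array([ 6.79883554e+01,  7.50901141e+00,  8.53250355e+01, -1.47091166e-03,
        8.72638784e+01, -4.89070747e+00]), 'qd': array([ 0.02992407, -0.06558852, -0.1341182 ,  0.05692536, -0.07232029,
       -0.00639528]), 'joint_efforts': array([ 9.80602454e-04, -5.70954037e+01, -5.01940942e+01, -2.30907544e-04,
        8.17784574e-03, -2.24576326e-06]), 'tool_pos': array([176.41332295, 572.96727361, 249.34865046]), 'tcp_rot': array([-1.79902306e+02, -6.88488277e-03,  1.62879128e+02]), 'ft_force': array([ 0.03781744,  0.81368097, -0.1834368 ]), 'wrist_torque': array([ 0.00891923,  0.05319788, -0.01783902]), 'grip_force': 0.0, 'finger_gap': 85.29886874007487} 19.0
```

View pics/top1.png

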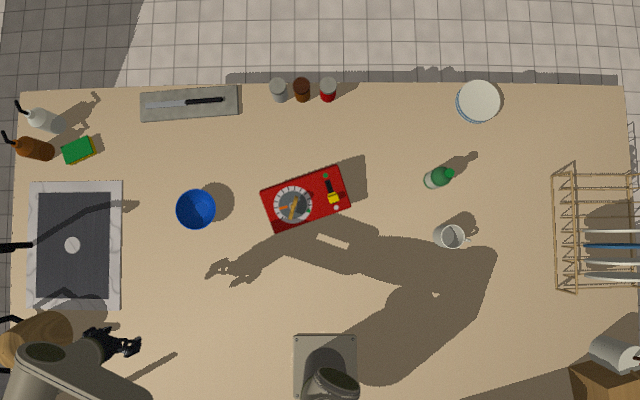

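View pics/scene1.png

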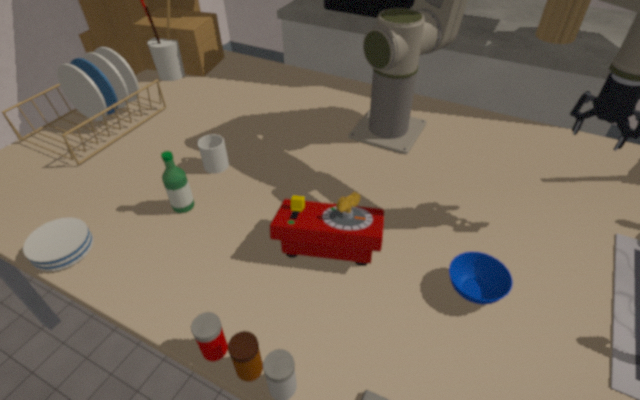

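The top view shows the red timer at about (305,198), the key at (293,206) and the catch at (333,197). The bowl is at (196,209), the soap at (438,177) and the mug at (452,236). Next I'll enlarge the timer and fit its pose.

```bash
cat > fit.py <<'E'
from h import *
z=np.load('top1.npz'); p,d,T=z['p'],z['d'],z['T']
c,K,dist=cam('top')
x0,y0,x1,y1=250,155,360,240
cv2.imwrite('pics/top1c.png',cv2.resize(p[y0:y1,x0:x1],None,fx=7,fy=7,interpolation=cv2.INTER_CUBIC))
hsv=cv2.cvtColor(p,cv2.COLOR_BGR2HSV); m=((hsv[...,0]<6)|(hsv[...,0]>174))&(hsv[...,1]>150)&(hsv[...,2]>60)
m[:y0]=0;m[y1:]=0;m[:,:x0]=0;m[:,x1:]=0
ys,xs=np.nonzero(m); P=pts('top',np.c_[xs,ys],d,T); k=P[:,2]>60
P=P[k]; print(len(P))
A=np.c_[P[:,:2],np.ones(len(P))]
w=np.ones(len(P),bool)
for _ in range(5):
    co=np.linalg.lstsq(A[w],P[w,2],rcond=None)[0]; res=P[:,2]-A@co; w=abs(res)<5
print('slope',np.hypot(*co[:2]),np.tan(.3),'yaw from slope',np.degrees(np.arctan2(co[1],co[0])),res[w].std())
rect=cv2.minAreaRect(P[w][:,:2].astype(np.float32)); print(rect)
print('z at centre',co@[*rect[0],1])
for n,px in dict(bowl=(196,209),soap=(444,174),mug=(452,236)).items(): print(n,pts('top',[px],d,T))
E
python3 fit.py
```

```text
2340
slope 0.29324114041512533 0.3093362496096232 yaw from slope 18.8665656477666 2.2299541233109044
((569.093017578125, 56.5340576171875), (142.92193603515625, 266.8367004394531), 18.80739402770996)
z at centre 100.5470212516891
bowl [[544.02084007 444.14056834   6.210229  ]]
soap [[ 634.49225959 -369.41505157  183.76188671]]
mug [[ 440.64541962 -450.68062982    4.60305087]]
```

View pics/top1c.png

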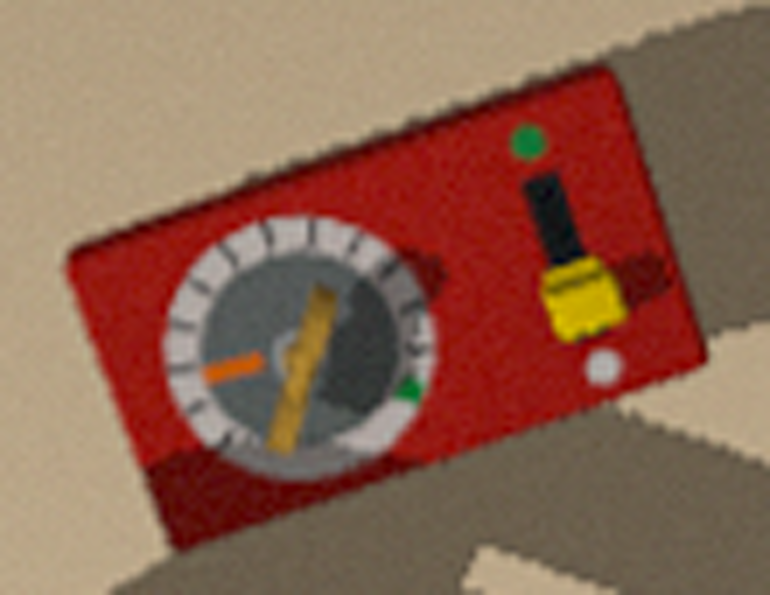

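The crop shows the wing running from (325,290) to (280,450), the orange mark at (233,368) and the green mark at (408,390), with the dial centre at (300,347). That leaves about 219° to wind, so the spring stands at about 0.58 rad.

```bash
cat >> h.py <<'E'
YAW=18.85; O=np.array([569.,56.5,0])
def face(yaw=YAW): return (R.from_euler('z',yaw,degrees=True)*R.from_euler('y',-0.30)).as_matrix() # cols: up-slope, y, normal
def at(x,y,h,yaw=None,o=None):  # face coords (along slope from over-origin, y, height off face)
    return (O if o is None else o)+[0,0,100]+face()@np.array([x,y,h])
def goto(pos,Rt,s=None):
    s=s or r.sense(); Rc=R.from_euler('xyz',s['tcp_rot'],degrees=True)
    sh=Rc.inv().apply(np.array(pos)-s['tool_pos']); rv=(Rc.inv()*R.from_matrix(Rt)).as_rotvec(degrees=True)
    print('shift first mm',sh.round(1),'then rotvec',rv.round(2),'|',np.linalg.norm(rv).round(1)); return sh,rv
def toolR(th):  # tool z into the face, tool x along direction th (deg, in face from up-slope axis, ccw about normal)
    F=face(); t=np.radians(th); x=F@[np.cos(t),np.sin(t),0]; z=-F[:,2]; return np.c_[x,np.cross(z,x),z]
def facexy(P): return (P-O-[0,0,100])@face()
E
python3 - <<'E'
from h import *
z=np.load('top1.npz'); p,d,T=z['p'],z['d'],z['T']
px=lambda x,y:(250+x/7-.43,155+y/7-.43)
n=['orange','green','dialc','wing1','wing2','catch','gdot','wdot']
q=[px(233,368),px(408,390),px(300,347),px(325,290),px(280,450),px(583,300),px(528,142),px(603,368)]
for a,b in zip(n,facexy(pts('top',q,d,T))): print(a,b.round(1))
hsv=cv2.cvtColor(p,cv2.COLOR_BGR2HSV)
m=np.zeros(p.shape[:2],bool); sub=hsv[190:225,280:305]; m[190:225,280:305]=(sub[...,0]>15)&(sub[...,0]<30)&(sub[...,1]>110)
ys,xs=np.nonzero(m); f=facexy(pts('top',np.c_[xs,ys],d,T)); f=f[f[:,2]>45]; c=f.mean(0); u=np.linalg.svd((f-c)[:,:2])[2][0]
print(len(f),c,np.degrees(np.arctan2(u[1],u[0])))
print(at(0,45,163)); goto(at(0,45,163),toolR(145)); goto(at(0,45,163),toolR(-35))
E
```

```text
orange [-0.6 77.   3.2]
green [-38.7   4.6   0.5]
dialc [10.4 41.8 57.2]
wing1 [29.6 23.2 51.4]
wing2 [-32.5  66.3  50.1]
catch [-18.8 -84.3  29.6]
gdot [ 53.7 -84.9   4.6]
wdot [-60.2 -84.7  -0.4]
87 [ 4.05587826 43.75005376 70.63321028] 158.33109429229552
[508.87453901  83.52328559 255.71984773]
shift first mm [-461.8 -369.9   -5.8] then rotvec [-10.08 -14.    -0.95] | 17.3
shift first mm [-461.8 -369.9   -5.8] then rotvec [-21.8   15.68 177.03] | 179.1
```

```bash
python3 -m handwheel '[[-0.029,-0.023,0,0,0,0,0.085],[-0.029,-0.023,0,0,0,0,0.085],[-0.029,-0.023,0,0,0,0,0.085],[-0.029,-0.023,0,0,0,0,0.085],[-0.029,-0.023,0,0,0,0,0.085],[-0.029,-0.023,0,0,0,0,0.085],[-0.029,-0.023,0,0,0,0,0.085],[-0.029,-0.023,0,0,0,0,0.085]]' 100
python3 -m handwheel '[[-0.029,-0.023,0,0,0,0,0.085],[-0.029,-0.023,0,0,0,0,0.085],[-0.029,-0.023,0,0,0,0,0.085],[-0.029,-0.023,0,0,0,0,0.085],[-0.029,-0.023,0,0,0,0,0.085],[-0.029,-0.023,0,0,0,0,0.085],[-0.029,-0.023,0,0,0,0,0.085],[-0.029,-0.023,0,0,0,0,0.085]]'
python3 -m handwheel '[[0,0,0,-2.5,-3.5,-0.2,0.085],[0,0,0,-2.5,-3.5,-0.2,0.085],[0,0,0,-2.5,-3.5,-0.2,0.085],[0,0,0,-2.5,-3.5,-0.2,0.085],[0,0,0,0,0,0,0.085],[0,0,0,0,0,0,0.085]]'
python3 - <<'E'
from h import *
goto(at(0,45,163),toolR(145)); print(r.sense()['joint_pos'].round(1),r.sense()['ft_force'])
p,d,T=snap('wrist','w1')
E
```

```text
time: 0.77
tool_pos: [344.6, 327.6, 250.0]
tcp_rot: [-180.0, -0.0, 162.9]
ft_force: [0.8, 0.1, 0.6]
finger_gap: 85.3
grip_force: 0.0
time: 1.43
tool_pos: [512.2, 83.3, 249.9]
tcp_rot: [-180.0, -0.0, 162.9]
ft_force: [-0.3, 0.4, 0.3]
finger_gap: 84.9
grip_force: 0.0
time: 1.93
tool_pos: [510.7, 84.8, 249.8]
tcp_rot: [170.0, 13.9, 162.4]
ft_force: [0.5, 0.8, -0.6]
finger_gap: 84.9
grip_force: 0.0
shift first mm [-0.  -0.7 -6.3] then rotvec [-0.07 -0.08 -0.22] | 0.2
[ 1.000e-01 -2.170e+01  1.137e+02  5.700e+00  7.190e+01 -7.450e+01] [ 0.49654617  0.84433706 -0.60264972]
```

View pics/w1.png

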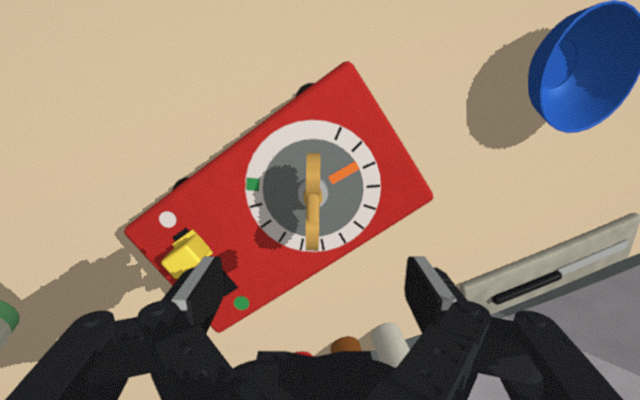

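The wrist view shows the wing from (313,153) to (312,249), the orange mark at (344,173), the green mark at (252,184), and a dial centred near (313,186). The catch is at (187,255). I'll refine from here.

```bash
cat > m.py <<'E'
from h import *
z=np.load('w1.npz'); p,d,T=z['p'],z['d'],z['T']
hsv=cv2.cvtColor(p,cv2.COLOR_BGR2HSV)
def reg(h0,h1,s0,x0,y0,x1,y1,inv=False,v0=60):
    m=np.zeros(p.shape[:2],bool); s=hsv[y0:y1,x0:x1]; k=(s[...,0]>=h0)&(s[...,0]<=h1)&(s[...,1]>=s0)&(s[...,2]>v0); m[y0:y1,x0:x1]=k
    ys,xs=np.nonzero(m); return pts('wrist',np.c_[xs,ys],d,T)
W=facexy(reg(12,28,110,295,140,330,260)); W=W[(W[:,2]>48)&(W[:,2]<75)]
u=np.linalg.svd((W-W.mean(0))[:,:2],full_matrices=False)[2][0]; t=(W-W.mean(0))[:,:2]@u
print('wing',len(W),W.mean(0),np.median(W[:,2]),np.degrees(np.arctan2(u[1],u[0])),np.ptp(t))
print('mid of ends',W[:,:2].mean(0)+u*(t.max()+t.min())/2)
o=facexy(reg(4,14,170,325,160,362,188)); print('orange',len(o),np.median(o,0))
g=facexy(reg(55,85,100,242,172,262,196)); print('green',len(g),np.median(g,0))
C=facexy(reg(22,34,150,155,220,215,285)); C2=C[C[:,2]>26]; print('catch top',len(C2),(C2.max(0)+C2.min(0))/2,np.ptp(C2,0))
for n,b in dict(gdot=(55,85,100,230,292,255,315),).items(): print(n,np.median(facexy(reg(*b)),0))
print('wdot',facexy(pts('wrist',[(168,219)],d,T)))
Rr=reg(0,4,150,120,55,440,335); Rr=np.vstack([Rr,reg(174,180,150,120,55,440,335)]); F=facexy(Rr); F=F[abs(F[:,2])<12]
co=np.linalg.lstsq(np.c_[F[:,:2],np.ones(len(F))],F[:,2],rcond=None)[0]; print('plane resid',co)
rc=cv2.minAreaRect(F[:,:2].astype(np.float32)); print(rc)
s=hsv; m=(s[...,1]<60)&(s[...,2]>150); m[:110]=0;m[260:]=0;m[:,:240]=0;m[:,390:]=0
ys,xs=np.nonzero(m); D=facexy(pts('wrist',np.c_[xs,ys],d,T)); D=D[abs(D[:,2])<12]; print('dial',cv2.minEnclosingCircle(D[:,:2].astype(np.float32)))
E
python3 m.py
```

```text
wing 1231 [-7.9637399  49.42450531 58.46523603] 58.74680086719646 -35.91684434966025 73.73120942921393
mid of ends [-4.96597744 47.25314379]
orange 236 [-0.79330729 77.92272285  3.46017098]
green 130 [-39.21340983   4.33776644   1.57510332]
catch top 781 [-36.75907444  -5.19253751 152.84319402] [ 47.47276692 186.75109449 253.60988432]
gdot [ 52.15532908 -83.65657358   1.39930522]
wdot [[-59.07147777 -83.46918109   0.56769728]]
plane resid [ 0.00246333 -0.00141764 -0.03477566]
((-4.341026306152344, 1.6651153564453125), (148.1651153564453, 267.23541259765625), 0.008034798316657543)
dial ((-2.86864972114563, 45.868560791015625), 62.140625)
```

```bash
echo "O=O+face()@np.array([-3.3,1.0,0])" >> h.py; python3 - <<'E'
from h import *
sh,rv=goto(at(0,45,43),toolR(144.5)); 
E
```

```text
shift first mm [  3.9  -2.1 114.2] then rotvec [-0.07 -0.05  0.31] | 0.3
```

```bash
python3 -m handwheel '[[0.004,-0.002,0.019,0,0,0.3,0.085],[0,0,0.019,0,0,0,0.085],[0,0,0.019,0,0,0,0.085],[0,0,0.019,0,0,0,0.085],[0,0,0.019,0,0,0,0.085],[0,0,0.019,0,0,0,0.085],[0,0,0,0,0,0,0.085],[0,0,0,0,0,0,0.085]]'
python3 - <<'E'
from h import *
goto(at(0,45,43),toolR(144.5)); print(r.sense()['ft_force'])
snap('wrist','w2')
E
```

```text
time: 2.65
tool_pos: [539.1, 95.6, 139.1]
tcp_rot: [169.9, 13.7, 162.2]
ft_force: [-0.1, 0.5, -0.4]
finger_gap: 85.0
grip_force: 0.0
shift first mm [-0.5 -0.5 -1. ] then rotvec [-0.08 -0.2   0.07] | 0.2
[-0.09225668  0.47317177 -0.36044744]
```

View pics/w2.png

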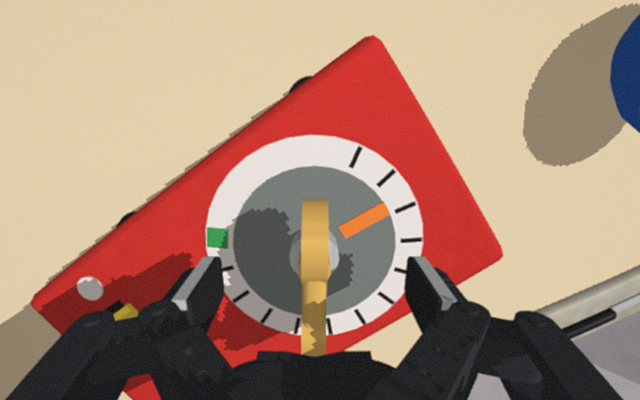

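The wing is centred between the open fingers: wing at x≈314, pads at 205 and 420. Closing now.

```bash
cat > st.py <<'E'
from h import *
s=r.sense(); F=face(); Rt=R.from_euler('xyz',s['tcp_rot'],degrees=True).as_matrix(); x=F.T@Rt[:,0]
print('t',round(s['time'],2),'th',np.degrees(np.arctan2(x[1],x[0])).round(2),'Mn',(np.array(s['wrist_torque'])@F[:,2]).round(3),'F',(F.T@s['ft_force']).round(1),'pos',facexy(s['tool_pos']).round(1),'tilt',np.degrees(np.arccos(-F[:,2]@Rt[:,2])).round(2),'gap',round(float(s['finger_gap']),1),'grip',round(float(s['grip_force']),1),'q6',s['joint_pos'][5].round(1),'q4,5',s['joint_pos'][3:5].round(1))
E
python3 -m handwheel '[[0,0,0,0,0,0,0.0],[0,0,0,0,0,0,0.0],[0,0,0,0,0,0,0.0],[0,0,0,0,0,0,0.0],[0,0,0,0,0,0,0.0],[0,0,0,0,0,0,0.0],[0,0,0,0,0,0,0.0],[0,0,0,0,0,0,0.0]]' 100; python3 st.py
```

```text
time: 3.37
tool_pos: [539.5, 95.2, 140.9]
tcp_rot: [169.8, 14.0, 162.1]
ft_force: [-4.3, -0.1, 5.6]
finger_gap: 9.8
grip_force: 98.2
t 3.37 th 144.54 Mn 0.006 F [-2.2  1.3  6.6] pos [ 0.7 45.2 43.6] tilt 0.05 gap 9.8 grip 98.2 q6 -74.4 q4,5 [ 6. 58.]
```

```bash
python3 -m handwheel '[[0,0,0,0,0,3,0],[0,0,0,0,0,3,0],[0,0,0,0,0,3,0],[0,0,0,0,0,3,0],[0,0,0,0,0,3,0],[0,0,0,0,0,3,0],[0,0,0,0,0,0,0],[0,0,0,0,0,0,0]]' ; python3 st.py
```

```text
time: 4.03
tool_pos: [539.6, 95.3, 140.9]
tcp_rot: [166.0, 10.2, 144.1]
ft_force: [-4.6, -0.5, 5.8]
finger_gap: 9.6
grip_force: 98.2
t 4.03 th 126.54 Mn 0.218 F [-2.6  1.   6.9] pos [ 0.8 45.2 43.6] tilt 0.05 gap 9.6 grip 98.2 q6 -56.4 q4,5 [ 6. 58.]
```

```bash
for i in 1; do
python3 -m handwheel '[[0,0,0,0,0,6,0],[0,0,0,0,0,6,0],[0,0,0,0,0,6,0],[0,0,0,0,0,6,0],[0,0,0,0,0,6,0],[0,0,0,0,0,6,0],[0,0,0,0,0,6,0],[0,0,0,0,0,6,0]]' >/dev/null; python3 st.py
python3 -m handwheel '[[0,0,0,0,0,6,0],[0,0,0,0,0,6,0],[0,0,0,0,0,6,0],[0,0,0,0,0,6,0],[0,0,0,0,0,6,0],[0,0,0,0,0,6,0],[0,0,0,0,0,6,0],[0,0,0,0,0,6,0]]' >/dev/null; python3 st.py
python3 -m handwheel '[[0,0,0,0,0,6,0],[0,0,0,0,0,6,0],[0,0,0,0,0,6,0],[0,0,0,0,0,6,0],[0,0,0,0,0,6,0],[0,0,0,0,0,6,0],[0,0,0,0,0,0,0],[0,0,0,0,0,0,0]]' >/dev/null; python3 st.py
done
```

```text
t 4.7 th 78.27 Mn 0.265 F [-0.6  1.8  6.5] pos [ 0.9 45.2 43.6] tilt 0.07 gap 9.9 grip 98.2 q6 -8.1 q4,5 [ 6.  57.9]
t 5.37 th 30.27 Mn 0.222 F [-0.9 -0.2  5.3] pos [ 1.1 45.2 43.6] tilt 0.09 gap 9.4 grip 98.2 q6 39.9 q4,5 [ 6.  57.9]
t 6.03 th -5.28 Mn 0.177 F [-0.7  0.7  5.4] pos [ 1.1 45.  43.6] tilt 0.1 gap 9.7 grip 98.3 q6 75.4 q4,5 [ 6.  57.9]
```

```bash
python3 -m handwheel '[[0,0,0,0,0,-4,0],[0,0,0,0,0,-4,0],[0,0,0,0,0,0,0.085],[0,0,0,0,0,0,0.085],[0,0,0,0,0,0,0.085],[0,0,0,0,0,0,0.085],[0,0,0,0,0,0,0.085],[0,0,0,0,0,0,0.085]]' >/dev/null; python3 st.py
python3 -m handwheel '[[0,0,-0.02,0,0,0,0.085],[0,0,-0.02,0,0,0,0.085],[0,0,-0.02,0,0,0,0.085],[0,0,-0.02,0,0,0,0.085],[0,0,-0.02,0,0,0,0.085],[0,0,-0.02,0,0,0,0.085],[0,0,0,0,0,0,0.085],[0,0,0,0,0,0,0.085]]' >/dev/null; python3 st.py; python3 - <<'E'
from h import *
snap('wrist','w3')
E
```

```text
t 6.7 th 2.52 Mn 0.015 F [ 0.7 -0.8 -0.4] pos [ 0.3 45.3 42.7] tilt 0.0 gap 81.2 grip 0.0 q6 67.6 q4,5 [ 6.  57.9]
t 7.37 th 2.54 Mn -0.01 F [-0.1  0.1  0.3] pos [  1.5  45.  164.2] tilt 0.2 gap 84.9 grip 0.0 q6 67.6 q4,5 [ 5.8 72.5]
```

View pics/w3.png

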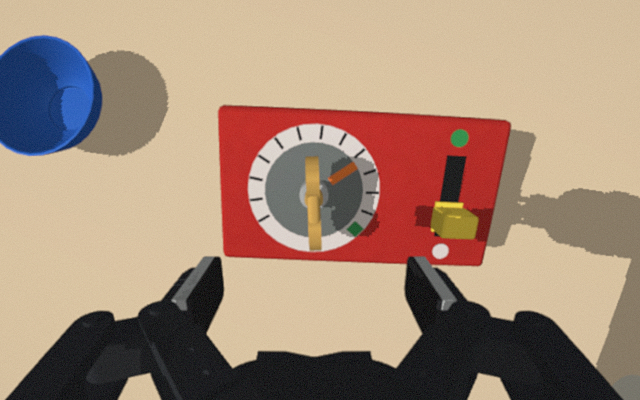

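The orange mark is now at (345,172) and the green mark at (355,228). The wing is vertical in the picture at x≈313, and the catch at (455,220) is still off.

```bash
python3 - <<'E'
from h import *
z=np.load('w3.npz'); p,d,T=z['p'],z['d'],z['T']
f=facexy(pts('wrist',[(345,172),(355,228),(334,180),(313,160),(315,245),(455,220)],d,T)); print(f.round(1))
a=np.degrees(np.arctan2(f[:,1]-45,f[:,0])); print(a, 'remaining',a[0]-a[1])
u=f[3]-f[4]; print('wing',np.degrees(np.arctan2(u[1],u[0])))
E
```

```text
[[ 19.8  16.9   2.6]
 [-34.7   3.2   2.4]
 [ 12.3  26.7   4.5]
 [ 37.   47.   50.7]
 [-29.3  42.6  58. ]
 [-13.1 -80.   30.1]]
[ -54.78205051 -129.67401154  -56.12000357    3.1638069  -175.26489364
  -95.96668294] remaining 74.89196102482256
wing 3.858223958320043
```

```bash

python3 -m handwheel '[[0,0,0,0,0,-7,0.085],[0,0,0,0,0,-7,0.085],[0,0,0,0,0,-7,0.085],[0,0,0,0,0,-7,0.085],[0,0,0,0,0,-7,0.085],[0,0,0,0,0,-7,0.085],[0,0,0,0,0,-7,0.085],[0,0,0,0,0,-7,0.085]]' >/dev/null
python3 -m handwheel '[[0,0,0,0,0,-7,0.085],[0,0,0,0,0,-7,0.085],[0,0,0,0,0,-7,0.085],[0,0,0,0,0,-7,0.085],[0,0,0,0,0,-7,0.085],[0,0,0,0,0,-7,0.085],[0,0,0,0,0,-7,0.085],[0,0,0,0,0,-7,0.085]]' >/dev/null
python3 -m handwheel '[[0,0,0,0,0,-7,0.085],[0,0,0,0,0,-7,0.085],[0,0,0,0,0,-7,0.085],[0,0,0,0,0,-7,0.085],[0,0,0,0,0,-7,0.085],[0,0,0,0,0,-7,0.085],[0,0,0,0,0,-7,0.085],[0,0,0,0,0,-7,0.085]]' >/dev/null
python3 -m handwheel '[[0,0,0,0,0,-6,0.085],[0,0,0,0,0,-6,0.085],[0,0,0,0,0,0,0.085],[0,0,0,0,0,0,0.085],[0,0,0,0,0,0,0.085]]' >/dev/null
python3 st.py; python3 -c "
from h import *
goto(at(0,45,43),toolR(-177.3))"
```

```text
t 9.83 th -177.67 Mn -0.007 F [ 0.4  0.4 -0.2] pos [ -0.3  45.4 161.9] tilt 0.07 gap 84.9 grip 0.0 q6 -112.2 q4,5 [ 5.8 72.5]
shift first mm [ -0.4  -0.5 118.9] then rotvec [ 0.02 -0.07 -0.37] | 0.4
```

```bash

python3 -m handwheel '[[0,0,0.02,0,0,0,0.085],[0,0,0.02,0,0,0,0.085],[0,0,0.02,0,0,0,0.085],[0,0,0.02,0,0,0,0.085],[0,0,0.02,0,0,0,0.085],[0,0,0.02,0,0,0,0.085],[0,0,0,0,0,0,0.085],[0,0,0,0,0,0,0.085]]' >/dev/null; python3 st.py
python3 -m handwheel '[[0,0,0,0,0,0,0],[0,0,0,0,0,0,0],[0,0,0,0,0,0,0],[0,0,0,0,0,0,0],[0,0,0,0,0,0,0],[0,0,0,0,0,0,0],[0,0,0,0,0,0,0],[0,0,0,0,0,0,0]]' 100 >/dev/null; python3 st.py
python3 -m handwheel '[[0,0,0,0,0,5,0],[0,0,0,0,0,5,0],[0,0,0,0,0,5,0],[0,0,0,0,0,5,0],[0,0,0,0,0,0,0],[0,0,0,0,0,0,0]]' >/dev/null; python3 st.py
```

```text
t 10.5 th -177.57 Mn 0.032 F [-0.   0.7 -0.2] pos [-1.1 45.7 41.8] tilt 0.19 gap 85.1 grip 0.0 q6 -112.3 q4,5 [ 6. 58.]
t 11.17 th -177.46 Mn 0.026 F [-2.3 -0.8  7.6] pos [ 0.9 45.  43.7] tilt 0.07 gap 9.8 grip 98.2 q6 -112.4 q4,5 [ 6. 58.]
t 11.67 th 162.53 Mn 0.252 F [-2.4 -0.3  7.8] pos [ 0.9 45.1 43.8] tilt 0.07 gap 9.8 grip 100.8 q6 -92.4 q4,5 [ 6. 58.]
```

```bash

python3 -m handwheel '[[0,0,0,0,0,6,0],[0,0,0,0,0,6,0],[0,0,0,0,0,6,0],[0,0,0,0,0,6,0],[0,0,0,0,0,6,0],[0,0,0,0,0,6,0],[0,0,0,0,0,6,0],[0,0,0,0,0,6,0]]' >/dev/null; python3 st.py
for i in 1 2 3; do python3 -m handwheel '[[0,0,0,0,0,1,0],[0,0,0,0,0,1,0],[0,0,0,0,0,0,0],[0,0,0,0,0,0,0]]' >/dev/null; python3 st.py;done
```

```text
t 12.33 th 114.27 Mn 0.304 F [-2.4  0.6  7.5] pos [ 0.9 45.  43.7] tilt 0.07 gap 9.9 grip 101.2 q6 -44.1 q4,5 [ 6. 58.]
t 12.67 th 112.56 Mn 0.265 F [-2.9  0.7  8. ] pos [ 0.9 45.  43.7] tilt 0.07 gap 10.1 grip 101.1 q6 -42.4 q4,5 [ 6. 58.]
t 13.0 th 110.56 Mn 0.264 F [-2.1 -0.6  7. ] pos [ 0.9 45.  43.7] tilt 0.07 gap 9.8 grip 101.0 q6 -40.4 q4,5 [ 6. 58.]
t 13.33 th 108.56 Mn 0.253 F [-2.7  0.2  7.2] pos [ 0.9 45.  43.7] tilt 0.07 gap 9.9 grip 101.0 q6 -38.4 q4,5 [ 6. 58.]
```

```bash

for i in 1 2 3; do python3 -m handwheel '[[0,0,0,0,0,1,0],[0,0,0,0,0,1,0],[0,0,0,0,0,0,0],[0,0,0,0,0,0,0]]' >/dev/null; python3 st.py;done
```

```text
t 13.67 th 106.56 Mn 0.249 F [-2.4  0.4  7.3] pos [ 0.9 45.  43.7] tilt 0.07 gap 9.6 grip 101.0 q6 -36.4 q4,5 [ 6. 58.]
t 14.0 th 104.56 Mn 0.234 F [-2.6 -0.1  8. ] pos [ 0.9 45.  43.8] tilt 0.08 gap 9.7 grip 101.0 q6 -34.4 q4,5 [ 6. 58.]
t 14.33 th 102.56 Mn 0.288 F [-3.2 -0.2  8.5] pos [ 0.9 45.  43.7] tilt 0.07 gap 10.1 grip 101.0 q6 -32.4 q4,5 [ 6. 58.]
```

```bash

for i in 1 2; do python3 -m handwheel '[[0,0,0,0,0,1,0],[0,0,0,0,0,1,0],[0,0,0,0,0,0,0],[0,0,0,0,0,0,0]]' >/dev/null; python3 st.py;done
```

```text
t 14.67 th 100.57 Mn 0.234 F [-2.9 -0.1  8.4] pos [ 0.9 45.  43.7] tilt 0.07 gap 9.8 grip 101.0 q6 -30.4 q4,5 [ 6. 58.]
t 15.0 th 98.56 Mn 0.257 F [-2.7 -0.9  7.9] pos [ 0.9 45.  43.8] tilt 0.07 gap 9.4 grip 101.0 q6 -28.4 q4,5 [ 6. 58.]
```

```bash

for i in 1 2 3; do python3 -m handwheel '[[0,0,0,0,0,1,0],[0,0,0,0,0,1,0],[0,0,0,0,0,0,0],[0,0,0,0,0,0,0]]' >/dev/null; python3 st.py;done
```

```text
t 15.33 th 96.56 Mn 0.28 F [-3.5  0.5  7.9] pos [ 0.9 45.  43.8] tilt 0.07 gap 9.8 grip 101.0 q6 -26.4 q4,5 [ 6. 58.]
t 15.67 th 94.56 Mn 0.281 F [-2.9  0.6  7.8] pos [ 0.9 45.  43.7] tilt 0.07 gap 9.9 grip 101.0 q6 -24.4 q4,5 [ 6. 58.]
t 16.0 th 92.57 Mn 0.323 F [-3.2 -0.1  7.7] pos [ 0.9 45.  43.7] tilt 0.07 gap 9.8 grip 101.7 q6 -22.4 q4,5 [ 6. 58.]
```

```bash

for i in 1 2; do python3 -m handwheel '[[0,0,0,0,0,1,0],[0,0,0,0,0,1,0],[0,0,0,0,0,0,0],[0,0,0,0,0,0,0]]' >/dev/null; python3 st.py;done
```

```text
t 16.33 th 90.57 Mn 0.312 F [-3.2 -0.1  7.4] pos [ 0.9 45.  43.7] tilt 0.08 gap 9.6 grip 102.6 q6 -20.4 q4,5 [ 6. 58.]
t 16.67 th 88.58 Mn 0.433 F [-3.1 -0.5  8. ] pos [ 0.9 45.  43.8] tilt 0.08 gap 9.7 grip 103.5 q6 -18.4 q4,5 [ 6. 58.]
```

The torque has risen to about 0.4 N m at the stop, well under the 0.75 limit. I'll ease the key back, let go and lift.

```bash
python3 -m handwheel '[[0,0,0,0,0,-5,0],[0,0,0,0,0,-5,0],[0,0,0,0,0,-5,0],[0,0,0,0,0,0,0.085],[0,0,0,0,0,0,0.085],[0,0,0,0,0,0,0.085],[0,0,0,0,0,0,0.085],[0,0,0,0,0,0,0.085]]' >/dev/null; python3 st.py
python3 -m handwheel '[[0,0,0,0,0,0,0.085],[0,0,-0.02,0,0,0,0.085],[0,0,-0.02,0,0,0,0.085],[0,0,-0.02,0,0,0,0.085],[0,0,-0.02,0,0,0,0.085],[0,0,-0.02,0,0,0,0.085],[0,0,-0.02,0,0,0,0.085],[0,0,0,0,0,0,0.085]]' >/dev/null; python3 st.py; python3 - <<'E'
from h import *
snap('wrist','w4')
E
```

```text
t 17.33 th 103.46 Mn -0.019 F [-0.2  0.1  0.5] pos [ 0.3 45.3 42.8] tilt 0.01 gap 69.8 grip 0.0 q6 -33.3 q4,5 [ 6.  57.9]
t 18.0 th 103.54 Mn -0.005 F [ 0.4 -1.1  0.5] pos [  3.1  44.7 167.4] tilt 0.42 gap 84.9 grip 0.0 q6 -33.4 q4,5 [ 5.8 72.7]
```

View pics/w4.png

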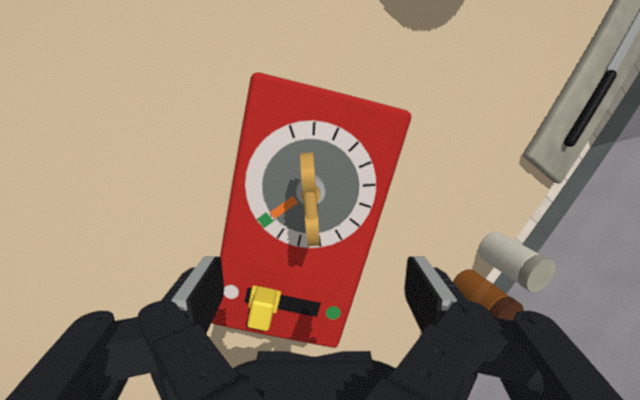

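The orange mark (285,209) points straight at the green mark (265,220), so the timer is fully wound. The catch is at (264,308), still next to the white dot. Now I'll locate the catch.

```bash
python3 - <<'E'
from h import *
for n,(x0,y0,x1,y1),w in [('w4',(240,275,290,335),'wrist'),('top1',(325,188,345,208),'top')]:
    z=np.load(n+'.npz'); p,d,T=z['p'],z['d'],z['T']
    hsv=cv2.cvtColor(p,cv2.COLOR_BGR2HSV); m=np.zeros(p.shape[:2],bool); s=hsv[y0:y1,x0:x1]
    m[y0:y1,x0:x1]=(s[...,0]>20)&(s[...,0]<36)&(s[...,1]>120)&(s[...,2]>60)
    ys,xs=np.nonzero(m); f=facexy(pts(w,np.c_[xs,ys],d,T)); print(n,len(f),np.percentile(f,[2,50,98],axis=0).round(1).tolist())
    t=f[f[:,2]>27]; print(len(t),np.percentile(t,[2,50,98],axis=0).round(1).tolist())
goto(at(-52,-85,100),toolR(90))
E
```

```text
w4 1080 [[-34.4, -97.4, 1.6], [-19.7, -77.0, 30.7], [-5.0, -68.5, 33.1]]
636 [[-29.9, -98.5, 27.9], [-19.5, -81.8, 31.8], [-9.3, -68.9, 33.2]]
top1 101 [[-38.2, -100.1, -0.1], [-13.9, -85.7, 29.9], [-2.4, -70.1, 36.0]]
69 [[-27.6, -100.0, 27.7], [-16.3, -84.8, 31.7], [167.1, -38.1, 767.9]]
shift first mm [-113.3  -83.5   65.3] then rotvec [ 0.28  0.13 13.53] | 13.5
```

```bash
python3 -m handwheel '[[-0.0283,-0.021,0,0,0,0,0.0],[-0.0283,-0.021,0,0,0,0,0.0],[-0.0283,-0.021,0,0,0,0,0.0],[-0.0283,-0.021,0,0,0,0,0.0],[0,0,0.02,0,0,6.8,0],[0,0,0.02,0,0,6.7,0],[0,0,0.02,0,0,0,0],[0,0,0,0,0,0,0]]' >/dev/null
python3 -m handwheel '[[0,0,0,0,0,0,0.0],[0,0,0,0,0,0,0],[0,0,0,0,0,0,0.0]]' >/dev/null; python3 st.py;python3 - <<'E'
from h import *
goto(at(-52,-85,28),toolR(90)); snap('wrist','w5')
E
```

```text
t 18.97 th 90.11 Mn 0.052 F [1.3 0.8 0.3] pos [-53.9 -84.6 104. ] tilt 0.12 gap 0.4 grip 0.0 q6 -40.4 q4,5 [11.2 66.3]
shift first mm [-0.3  1.8 76. ] then rotvec [0.1  0.06 0.11] | 0.2
```

View pics/w5.png

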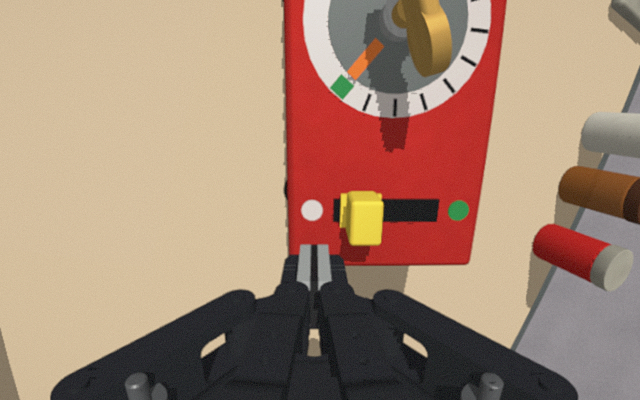

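The closed fingertips at (315,265) are on the lower side of the catch (362,218). I'll descend and push upslope, which is +y in the tool frame.

```bash
python3 -m handwheel '[[0,0.0015,0.019,0,0,0,0.0],[0,0,0.019,0,0,0,0],[0,0,0.019,0,0,0,0],[0,0,0.018,0,0,0,0],[0,0,0,0,0,0,0],[0,0,0,0,0,0,0]]' >/dev/null; python3 st.py
python3 -m handwheel '[[0,0.004,0,0,0,0,0.0],[0,0.004,0,0,0,0,0],[0,0.004,0,0,0,0,0],[0,0.004,0,0,0,0,0],[0,0,0,0,0,0,0]]' >/dev/null; python3 st.py
```

```text
t 19.52 th 90.06 Mn -0.015 F [ 0.2 -0.4  0.3] pos [-53.5 -84.   28. ] tilt 0.06 gap 0.1 grip 0.0 q6 -40.5 q4,5 [11.7 57. ]
t 19.93 th 90.06 Mn -0.012 F [ 0.2 -0.3 -0.5] pos [-35.8 -84.9  28.8] tilt 0.13 gap 0.4 grip 0.0 q6 -39.1 q4,5 [11.4 57. ]
```

```bash
for i in 1 2 3; do python3 -m handwheel '[[0,0.003,0,0,0,0,0.0],[0,0.003,0,0,0,0,0],[0,0.003,0,0,0,0,0],[0,0,0,0,0,0,0]]' >/dev/null; python3 st.py; done
```

```text
t 20.27 th 90.04 Mn 0.003 F [ 0.6 -0.   0.3] pos [-27.8 -84.4  27.9] tilt 0.03 gap 0.1 grip 0.0 q6 -38.4 q4,5 [11.2 57.1]
t 20.6 th 90.04 Mn -0.012 F [-0.6  0.4 -0.5] pos [-18.9 -84.3  27.8] tilt 0.02 gap 0.1 grip 0.2 q6 -37.7 q4,5 [11.  57.2]
t 20.93 th 90.04 Mn 0.032 F [-0.2  0.2 -1.2] pos [ -9.8 -84.4  27.9] tilt 0.03 gap -0.2 grip 0.3 q6 -37.1 q4,5 [10.8 57.4]
```

```bash
python3 - <<'E'
from h import *
p,d,T=snap('wrist','w6'); q,_,_=snap('scene','scene2')
cv2.imwrite('pics/c6.png',np.hstack([p[100:400,160:520],cv2.resize(q[170:270,250:400],(450,300),interpolation=cv2.INTER_CUBIC)][:2])[:, :800])
E
```

```text
(no output)
```

View pics/c6.png

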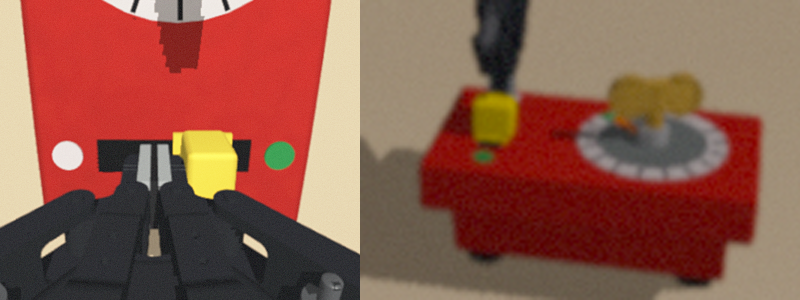

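The catch has moved most of the way: it is at (208,160) in the crop, near the green dot, with the finger behind it. I'll keep pushing to the stop in small steps.

```bash
for i in 1 2 3; do python3 -m handwheel '[[0,0.001,0,0,0,0,0.0],[0,0.001,0,0,0,0,0],[0,0,0,0,0,0,0]]' >/dev/null; python3 st.py; done
```

```text
t 21.28 th 90.04 Mn 0.001 F [-1.8  0.3  0.6] pos [ -8.1 -84.5  28. ] tilt 0.03 gap -0.1 grip 0.8 q6 -36.9 q4,5 [10.8 57.4]
t 21.53 th 90.04 Mn -0.015 F [-2.1  0.1  1. ] pos [ -6.1 -84.4  27.9] tilt 0.03 gap 0.0 grip 0.9 q6 -36.8 q4,5 [10.7 57.4]
t 21.78 th 90.04 Mn -0.004 F [-1.6 -0.4  1.8] pos [ -4.1 -84.5  27.9] tilt 0.03 gap -0.0 grip 0.8 q6 -36.6 q4,5 [10.7 57.5]
```

```bash
for i in 1 2 3 4; do python3 -m handwheel '[[0,0.001,0,0,0,0,0.0],[0,0.0005,0,0,0,0,0],[0,0,0,0,0,0,0]]' >/dev/null; python3 st.py; done
```

```text
t 22.03 th 90.04 Mn 0.034 F [-8.3 -0.1  7.5] pos [ -3.8 -84.4  27.8] tilt 0.11 gap -0.1 grip 4.3 q6 -36.5 q4,5 [10.6 57.6]
t 22.28 th 90.04 Mn 0.008 F [-14.6  -1.5  11.9] pos [ -3.6 -84.4  27.5] tilt 0.26 gap -0.2 grip 7.6 q6 -36.4 q4,5 [10.5 57.7]
t 22.53 th 90.04 Mn -0.009 F [-21.1  -0.4  18.1] pos [ -3.4 -84.4  27.4] tilt 0.41 gap 0.4 grip 11.0 q6 -36.3 q4,5 [10.4 57.9]
t 22.78 th 90.04 Mn 0.022 F [-28.1   0.3  24. ] pos [ -3.2 -84.4  27.2] tilt 0.57 gap -0.3 grip 14.6 q6 -36.2 q4,5 [10.3 58. ]
```

The catch is hard against its stop. Backing off and lifting clear.

```bash
python3 -m handwheel '[[0,-0.006,0,0,0,0,0.0],[0,-0.008,0,0,0,0,0],[0,0,-0.02,0,0,0,0],[0,0,-0.03,0,0,0,0],[0,0,-0.03,0,0,0,0],[0,0,-0.03,0,0,0,0],[0,0,0,0,0,0,0],[0,0,0,0,0,0,0]]' >/dev/null; python3 st.py; python3 - <<'E'
from h import *
p,d,T=snap('wrist','w7')
E
```

```text
t 23.45 th 90.08 Mn -0.037 F [-1.1  0.3  0. ] pos [-10.1 -85.4 140.7] tilt 0.38 gap -0.1 grip 0.0 q6 -37.0 q4,5 [10.3 70.2]
```

View pics/w7.png

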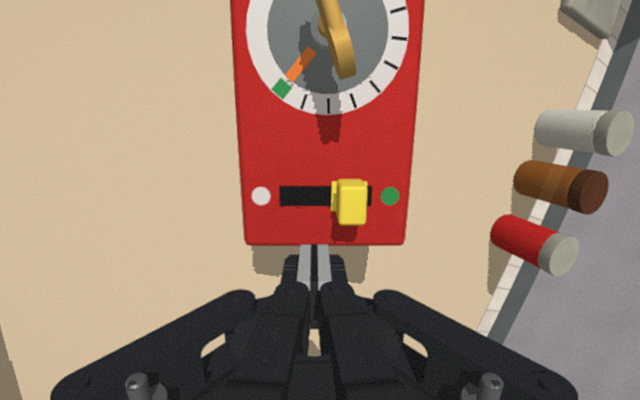

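The catch (350,200) now sits at the green-dot end of its slot, and the orange mark is still on green. A quick check of its travel before I hand in.

```bash
python3 - <<'E'
from h import *
z=np.load('w7.npz'); p,d,T=z['p'],z['d'],z['T']
hsv=cv2.cvtColor(p,cv2.COLOR_BGR2HSV); m=np.zeros(p.shape[:2],bool); s=hsv[170:235,320:380]
m[170:235,320:380]=(s[...,0]>20)&(s[...,0]<36)&(s[...,1]>120)
ys,xs=np.nonzero(m); f=facexy(pts('wrist',np.c_[xs,ys],d,T)); t=f[f[:,2]>27]; x=np.percentile(t[:,0],[2,50,98]); print(x)
if x[1]>16: r.hand_in(); print('handed in',r.sense()['time'])
E
```

```text
[ 8.84592787 19.03255172 29.78244899]
the job is handed in; nothing more can be done
the job is handed in; nothing more can be done
```

The timer is wound to its stop (peak key torque about 0.43 N m against the 0.75 limit), the start catch measured about 38.5 mm up the slope, hard against its stop, I did not touch the bottle, mug or bowl, and I handed the job in at about 23.5 s; no verdict came back.

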